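Push a cover panel home in its spring-clip rack

TASK

Lift the metal cover panel out of its wooden stand and push it down, bottom edge first, into the spring-clip rack whose slot is long enough for it, until it stands upright and fully home on the slot floor with both spring clips snapped into the notches in its side edges; then let go. Do not let it drop, and leave the screwdriver, the hex key and the standing injector nozzle where they are.

Things in the scene. Friction and masses are not known exactly. Their poses are not given: they have to be found in the camera images.
- cover: Aluminium panel, 0.18 to 0.33 kg, upright and loose in the wooden stand: 140 long (x), 10 thick (y), 110 high (z); origin: centre of underside. Grip it across its thickness at the middle of the top edge, up to 30 down. Lower corners bevelled (8 over the lowest 16); each side edge has a notch 9 deep, 24 to 46 above the underside. Notched half goes down; either face may look either way.
- long_rack_seat (a point): Centre of the slot floor, 12 above the bench, of the longer grey rack (base 196 x 56, fixed). z up, slot along x: 144 between end walls, 14 wide between guide cheeks that stand only in the outer 24 at each end, 54 high above the floor, flared lips to 64. With the cover home its origin lies here, its long axis along this x, either way round.
- long_rack_clip_a (a joint): Spring clip at the -x end of the longer rack: nose of radius 7, centred 35 above the slot floor, reaching 8 into the slot. 0 = fully in (at rest, and snapped into the notch); up to 0.012 m pushed outward. 5 N preload, 500 N/m. The cover stops on both noses about 30 above the floor; pushing down with some 8 to 16 N carries it past them to the floor.
- long_rack_clip_b (a joint): The same clip at the +x end of the longer rack.
- short_rack_seat (a point): Slot floor centre of the shorter rack, alike but with a slot only 100 long (base 152 x 56): the cover does not fit in it. Fixed to the bench. Either rack may stand on either side.
- stand: Wooden parking stand, fixed: 120 (x) x 70 (y) x 45 high, with an open slot 14 wide along its x, its floor 15 above the bench. Origin: centre of the underside. The cover starts in this slot, lengthwise.
- screwdriver: Bystander: lying screwdriver with a black handle, 200 long along its y, 29 wide, 31 high; origin at the centre of the underside.
- hex_key: Bystander: lying black L-shaped hex key, 124 along its y, 46 along its x, 8 high; origin at the centre of the underside.
- nozzle: Bystander: small steel injector nozzle standing on end, 18 across, 54 high; origin at the centre of the underside.
There are look-alikes about, which are no part of the job. There is more than one size of the cover; the one meant has the size given above.

How it is judged:
At the end, for the whole second after the job is handed in: The cover stands upright (within 0.08 rad) in the longer rack along its slot (within 0.1 rad), its underside within 4 mm of the slot floor and its origin within 6 mm of the slot's centre, both clips of that rack sprung back to within 3 mm of rest, and it is at rest and released (horizontal distance between cover and long_rack_seat below 0.006 m and z of cover in the frame of long_rack_seat below 0.004 m and angle between cover's own z axis and vertical below 0.08 rad and angle between the x axis of cover and the x axis of long_rack_seat, either way round below 0.1 rad and value of joint each of long_rack_clip_a, long_rack_clip_b below 0.003 m and linear speed of cover below 0.03 m/s); the robot touches nothing.
It fails at once if the cover is let fall: untouched by the fingers and faster than 0.4 m/s while its underside is more than 45 mm above the bench (contact force between cover and the fingers below 0.1 N and linear speed of cover above 0.4 m/s and height (world z) of cover above 0.045 m).
It fails at once if the screwdriver, the hex key or the nozzle is moved by more than 30 mm, or the nozzle is knocked over (distance of any of screwdriver, hex_key, nozzle from where it was at the start of the episode above 0.03 m or angle between nozzle's own z axis and vertical above 0.5 rad).
It also fails if it takes over 38 s, if anything falls off the work surface, if the arm or the gripper's body presses on something with over 40 N, if the wrist force passes 120 N, or if a joint passes its speed limit or range.

ROBOT

A 6-joint arm with a two-finger parallel gripper is mounted at the origin on a cart in front of the work surface, level with it; the furniture and walls round the work are solid. World frame = base frame: x ahead of the robot, y to its left, z up, the work surface at z = 0. Lengths are in m, angles in rad, forces in N, time in s.
With the tool pointing down it reaches from about 0.25 to 0.725 m from the base axis. Payload 4 kg.
Tool frame: the origin (TCP) lies at the very end of the fingers, on their centre line; the grasp point (between the pads) lies 19 mm behind it; z points along the fingers, y is the line along which they close (so a half turn about z gives the same grasp; the last joint's range is limited). The gripper opens to 85 mm and grips with 20 to 120 N. Pads are 22 mm wide; open, the fingers measure 114 mm over their backs; the gripper's body (76 mm by 85 mm) begins 54 mm behind the grasp point. The pads swing forward as they close: fully open they stand 13 mm farther back than shut.
Start: joints at [-1.112, 0.241, 0.005, 1.335, 0, 1.571], TCP at [0.221, -0.448, 0.231] pointing down, gripper open.
Joint ranges: [-2.72, 2.72], [-1.05, 1.87], [-1.09, 1.28], [-1.99, 2.15], [-1.42, 1.44], [-3.14, 3.14]. Speed limits (rad/s): [2.79, 2.79, 3.14, 3.14, 3.14, 3.14].

INTERFACE

Orientations are given as a unit quaternion [x, y, z, w].
In Python, from workcell import bot, vision, workorder, boxes_of gives the robot as it stands.
- The arm moves only by the tool send_rows, never from a script. Its argument "motion" is text: rows parted by semicolons, each of 5 numbers parted by spaces: the closure, from -1 (fully open) to 1 (shut), so that 0 is half open, then the shift along the tool's x, y, z in cm, then the turn about the tool's z in rad. In form: claw x y z twist; .... A call has 1 to 5 rows; each row is the pose to reach, as a shift and turn from the pose commanded when the call began, along the tool's axes at that moment; what a row does not reach only later rows make up. A row lasts 1/10 s, in which the tool goes at most 50 mm and 8.59 degrees, less where a joint would pass 70% of its speed; a pose out of reach is approached as far as the arm can. A call with a gripper value outside its range is refused whole. The fingers move at their own pace and stop on an object; the grip force is fixed at half the most. Time passes only in rows, so rows that repeat a pose let the fingers close. It gives the time, the measured TCP pose, the force, the opening and the grip force at its end, in the units of the state.
- bot.get_obs(): the state, without advancing time (a new reading comes with each control period).
- vision.camera(name): name is "side" or "top" or "wrist"; returns the picture (420x560x3 uint8, red, green, blue); there is no depth.
- vision.camera_model(name): a dict with "fov_y" (degrees; the focal length in pixels is half the picture's height over the tangent of half this angle, whatever the lens; pixels are square), "cx", "cy" (the principal point, pixels), "k1" (the pictures are not rectified: a ray, as slopes to the right and down, at radius r is drawn at 1 + k1 r^2 times it, then the intrinsics apply), "world_from_camera" (4x4, takes a point from camera to world coordinates); the wrist camera has in their place "hand_eye" (4x4, takes a point from camera to tool coordinates, whose origin is the TCP and whose axes are the flange's). Camera axes: x right, y down, z forward; pixel columns grow to the right and rows downward; lengths in m; the calibration is good to about 2 mm. A picture is of the moment at which its call begins: read the wrist's pose just before it. camera_model takes no time and is no camera call.
- workorder.job_done(): hands the job in; it is judged then, once.
Trained networks look in the newest picture that a camera, given by its name, has taken for a name from the list of things; names that differ only in an ending like _2 or _b are one class to them, and where a whole thing is asked for, a point or a joint stands for the part that bears it (a point fixed in the world has none). Each returns a list of dicts, best first, with "conf" (0 to 1); they miss things now and then, are a little off and sometimes report something else, mostly with a low value. They report only what shows in the picture. A call takes as long as a camera call. They do not tell look-alikes from the thing itself.
- boxes_of(camera, target): "rect" ([centre column, centre row, width, height] in pixels, round what is visible of it).
The state is a dict: "clock": time; "joint_pos": joint angles; "joint_vel": joint speeds; "tau": joint torques, N m; "eef_pos": TCP position; "tool_rot": TCP orientation; "ft_force": force on the tool from outside, world axes, zero at the start; "ft_torque": the same for the moment, N m; "grip_width": finger opening in m; "grasp_force": force on a finger pad.
Only numpy, scipy, OpenCV 4.12 (cv2) and the standard library are available. Lean on these libraries where they do the work, as an engineer would, in place of code of your own. Each camera call takes 0.05 s, during which the arm holds its last target. There are 200 camera calls.

## Working session

There is one attempt and no reset: what is moved stays moved. The work goes in short steps, Python scripts to look and compute and a tool call to move; the robot and the scene stay as the last step left them, time stands still between calls to the robot, and variables do not carry over. Pictures are saved under pics/ and viewed, at most 13 in all, crops included, and the job is handed in when it is done.

Besides the shell and the picture viewer there is one more tool, called after "Call:" as name(argument=value, ...) on one line, values as JSON. send_rows: Moves the arm, as the interface text tells. Its arguments: {"type":"object","properties":{"motion":{"type":"string"}},"required":["motion"]}

```bash
mkdir -p pics
cat > h.py <<'E'
import numpy as np, cv2
from workcell import bot, vision, workorder, boxes_of
from scipy.spatial.transform import Rotation as R
def cam(name):
    m=vision.camera_model(name); f=210/np.tan(np.radians(m['fov_y'])/2)
    if 'world_from_camera' in m: T=np.array(m['world_from_camera'])
    else:
        o=bot.get_obs(); W=np.eye(4); W[:3,:3]=R.from_quat(o['tool_rot']).as_matrix(); W[:3,3]=o['eef_pos']; T=W@np.array(m['hand_eye'])
    return m,f,T
def pix2w(c,uv,z):
    m,f,T=c; d=np.array([(uv[0]-m['cx'])/f,(uv[1]-m['cy'])/f]); s=d.copy()
    for _ in range(20): s=d/(1+m['k1']*(s@s))
    r=T[:3,:3]@np.array([s[0],s[1],1]); return T[:3,3]+r*(z-T[2,3])/r[2]
def w2pix(c,p):
    m,f,T=c; q=T[:3,:3].T@(np.array(p)-T[:3,3]); s=q[:2]/q[2]; s=s*(1+m['k1']*(s@s)); return s*f+[m['cx'],m['cy']]
E
python3 - <<'E'
from h import *
for n in ['top','side']:
    im=vision.camera(n); cv2.imwrite(f'pics/{n}0.png',im[:,:,::-1]); np.save(f'{n}0.npy',im); c=cam(n)
    print(n,c[2][:3,3].round(3),c[2][:3,2].round(2),c[1])
    for t in ['cover','long_rack_seat','long_rack_clip_a','short_rack_seat','stand','screwdriver','hex_key','nozzle']:
        print(t,[(np.round(b['rect']).astype(int).tolist(),round(b['conf'],2),pix2w(c,b['rect'][:2],0.05).round(3)[:2].tolist()) for b in boxes_of(n,t)[:4]])
o=bot.get_obs(); print(o['clock'],o['tool_rot'],R.from_quat(o['tool_rot']).as_matrix().round(3))
E
```

```text
top [ 0.503 -0.041  1.008] [ 0.09  0.01 -1.  ] 475.8077592033462
cover [([164, 235, 25, 72], 0.82, [0.518, 0.215]), ([265, 297, 51, 15], 0.74, [0.399, 0.006])]
long_rack_seat [([281, 205, 61, 93], 0.77, [0.582, -0.023]), ([172, 238, 46, 61], 0.49, [0.513, 0.198])]
long_rack_clip_a []
short_rack_seat [([422, 232, 40, 75], 0.95, [0.532, -0.309])]
stand [([172, 236, 42, 60], 0.89, [0.516, 0.198])]
screwdriver [([423, 233, 42, 69], 0.71, [0.53, -0.312]), ([293, 175, 6, 6], 0.61, [0.645, -0.045]), ([314, 123, 89, 20], 0.56, [0.753, -0.088])]
hex_key [([395, 139, 60, 20], 0.77, [0.723, -0.255]), ([294, 173, 5, 7], 0.73, [0.648, -0.048])]
nozzle [([241, 130, 10, 16], 0.61, [0.737, 0.063])]
side [ 0.217 -0.364  0.782] [ 0.42  0.37 -0.83] 425.99953512144197
cover [([172, 170, 55, 71], 0.93, [0.524, 0.226]), ([200, 264, 50, 41], 0.62, [0.401, 0.005])]
long_rack_seat []
long_rack_clip_a []
short_rack_seat [([374, 327, 75, 72], 0.78, [0.514, -0.321])]
stand [([179, 190, 59, 50], 0.87, [0.496, 0.172])]
screwdriver [([352, 183, 74, 44], 0.72, [0.753, -0.103])]
hex_key [([412, 245, 59, 39], 0.64, [0.702, -0.286])]
nozzle []
0.9 [ 9.73795864e-01  2.27423869e-01 -4.53956960e-06  1.21725583e-05] [[ 0.897  0.443 -0.   ]
 [ 0.443 -0.897 -0.   ]
 [-0.     0.    -1.   ]]
```

View pics/top0.png

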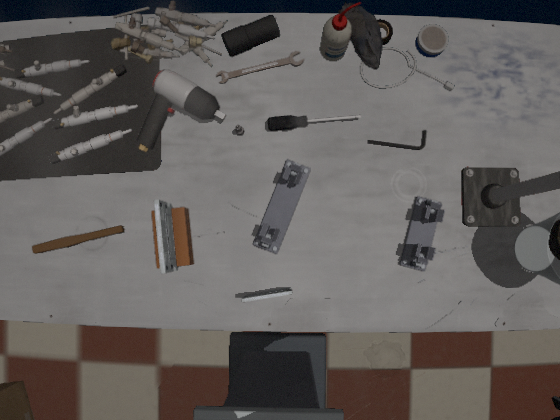

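View pics/side0.png

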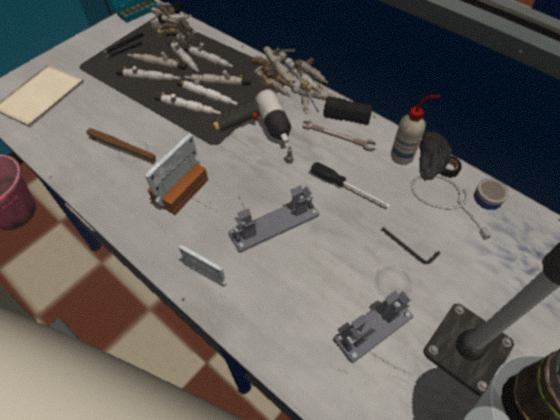

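The top picture shows two cover candidates: A in the wooden stand at top (164,235) / side (172,170), and B, smaller and free on the bench, at top (265,295) / side (200,264). A fits the description because it stands in the stand and looks longer. The longer rack is at top (281,205) and the shorter one at (422,232). I'll confirm this in one enlarged crop.

Run:
```python
from h import *
im=np.load('top0.npy')[155:305,145:325]
cv2.imwrite('pics/crop1.png',cv2.resize(im,None,fx=4,fy=4,interpolation=cv2.INTER_CUBIC)[:,:,::-1])
```

```text
(no output)
```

View pics/crop1.png

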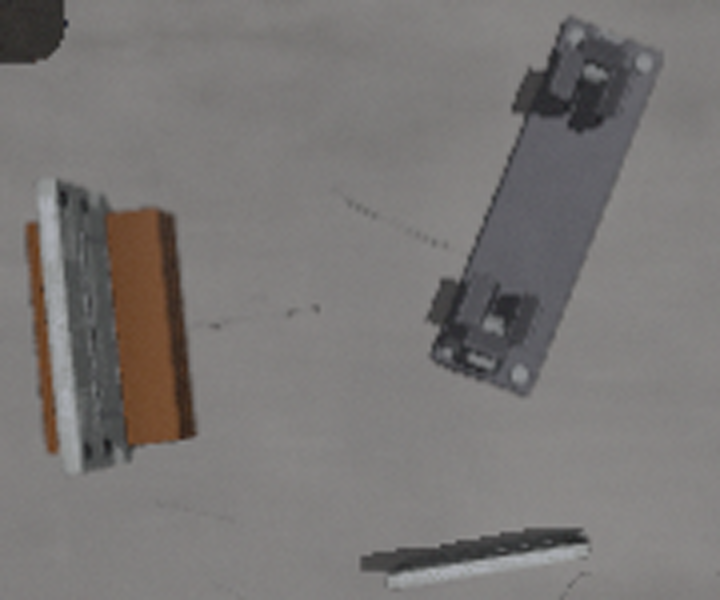

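The crop shows A's white top edge from crop (48,180) to (75,470), seated in the brown stand. B's edge, (390,580) to (590,545), is shorter. The long rack's base corners are (568,15), (662,52), (528,396) and (432,352).

Run:
```python
from h import *
c=cam('top'); P=lambda x,y,z:pix2w(c,(x/4+144.6,y/4+154.6),z)
a,b=P(48,180,.125),P(75,470,.125); print('cover',a.round(4),b.round(4),np.linalg.norm(a-b),(a+b)/2,np.arctan2(*(a-b)[1::-1]))
a2,b2=P(388,582,.11),P(590,548,.11); print('B',np.linalg.norm(a2-b2))
q=[P(*k,.012) for k in [(568,15),(662,52),(528,396),(432,352)]]
print('rack',np.mean(q,0).round(4),[np.linalg.norm(q[i]-q[(i+1)%4]).round(3) for i in range(4)],np.arctan2(*(q[0]-q[3])[1::-1]),np.arctan2(*(q[1]-q[2])[1::-1]))
m=(a+b)/2;o=bot.get_obs();Rm=R.from_quat(o['tool_rot']).as_matrix()
print('to cover tool', 100*Rm.T@(m+[0,0,.12]-o['eef_pos'])); print(vision.camera_model('wrist'))
```

```text
cover [0.5837 0.2113 0.125 ] [0.4481 0.1938 0.125 ] 0.1367656377328926 [0.51591433 0.20256454 0.125     ] 0.12803828992943117
B 0.09599328845119895
rack [ 0.5857 -0.023   0.012 ] [np.float64(0.054), np.float64(0.194), np.float64(0.055), np.float64(0.192)] -0.36575706419919507 -0.35796457107132873
to cover tool [ 55.22862395 -45.31010256  -1.36942825]
{'fov_y': 61.37240774053501, 'cx': 278.38775983700316, 'cy': 208.94565445486796, 'k1': 0.016926249960102387, 'hand_eye': array([[-9.40292021e-04, -9.52820694e-01, -3.03532274e-01,
         7.73788576e-02],
       [ 9.99999469e-01, -7.68092204e-04, -6.86705807e-04,
        -7.92431781e-04],
       [ 4.21166729e-04, -3.03532759e-01,  9.52820910e-01,
        -1.42413747e-01],
       [ 0.00000000e+00,  0.00000000e+00,  0.00000000e+00,
         1.00000000e+00]])}
```

Call:
send_rows(motion="-1 3.8 -3.1 0 0; -1 7.6 -6.2 0 0; -1 11.4 -9.3 0 0; -1 15.2 -12.4 0 0; -1 19 -15.5 0 0")

```text
clock: 1.4
eef_pos: [0.3236, -0.2236, 0.2315]
tool_rot: [0.974, 0.227, 0.0, 0.0]
ft_force: [1.3, -1.3, 1.0]
grip_width: 0.0853
grasp_force: 0.0
```

Call:
send_rows(motion="-1 3.8 -3.1 0 0; -1 7.6 -6.2 0 0; -1 11.4 -9.3 0 0; -1 15.2 -12.4 0 0; -1 19 -15.5 0 0")

```text
clock: 1.9
eef_pos: [0.4254, -0.0, 0.2317]
tool_rot: [0.974, 0.228, 0.001, 0.0]
ft_force: [0.9, -1.3, -0.3]
grip_width: 0.0852
grasp_force: 0.0
```

Call:
send_rows(motion="-1 3.8 -3.1 -1 0.1; -1 7.6 -6.2 -2 0.2; -1 11.4 -9.4 -2 0.33; -1 14 -11.6 -2 0.33; -1 14 -11.6 -2 0.33")

```text
clock: 2.4
eef_pos: [0.5097, 0.1126, 0.2508]
tool_rot: [0.995, 0.098, -0.002, -0.018]
ft_force: [-0.3, -0.5, -0.4]
grip_width: 0.0853
grasp_force: 0.0
```

Run:
```python
from h import *
c=cam('wrist');o=bot.get_obs(); im=vision.camera('wrist'); np.save('w1.npy',im); cv2.imwrite('pics/w1.png',im[:,:,::-1])
import pickle; pickle.dump(c,open('w1.pkl','wb'))
print(o['clock'],o['eef_pos'],R.from_quat(o['tool_rot']).as_matrix().round(3))
for s in (-.07,.07): print(w2pix(c,[.516+s*np.cos(.128),.2026+s*np.sin(.128),.125]))
print(c[2].round(3))
```

```text
2.4 [0.50967172 0.11263842 0.2508223 ] [[ 0.981  0.196 -0.008]
 [ 0.196 -0.98   0.036]
 [-0.001 -0.037 -0.999]]
[175.1743145  250.67890904]
[170.7457892   71.34579701]
[[ 0.195 -0.932 -0.306  0.586]
 [-0.98  -0.197 -0.025  0.123]
 [-0.037  0.305 -0.952  0.393]
 [ 0.     0.     0.     1.   ]]
```

View pics/w1.png

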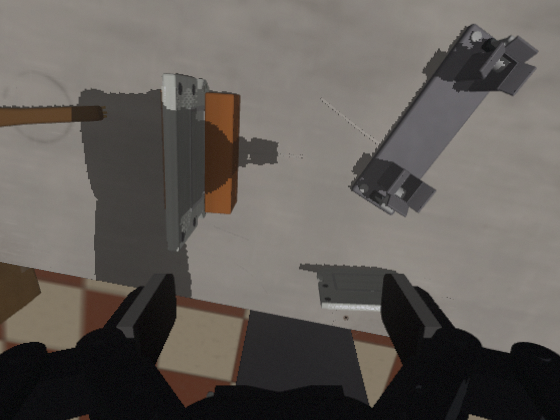

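The wrist picture shows A's top edge from (172,77) to (172,245) in the stand, with the long rack at upper right. The arm is still short in y, so I'll go over A.

Call:
send_rows(motion="-1 1.2 -3 0 0.05; -1 2.3 -6 0 0.07; -1 2.3 -8.7 0 0.07; -1 2.3 -8.7 0 0.07; -1 2.3 -8.7 0 0.07")

```text
clock: 2.95
eef_pos: [0.5279, 0.1306, 0.2546]
tool_rot: [0.994, 0.1, -0.007, -0.037]
ft_force: [-0.2, 0.3, -0.0]
grip_width: 0.0854
grasp_force: 0.0
```

Run:
```python
from h import *
c=cam('wrist');o=bot.get_obs(); im=vision.camera('wrist'); np.save('w2.npy',im); cv2.imwrite('pics/w2.png',im[:,:,::-1])
import pickle; pickle.dump(c,open('w2.pkl','wb'))
print(o['clock'],o['eef_pos'],R.from_quat(o['tool_rot']).as_matrix().round(3))
for s in (-.07,.07): print(w2pix(c,[.516+s*np.cos(.128),.2026+s*np.sin(.128),.125]))
```

```text
2.95 [0.52786324 0.13059684 0.25461532] [[ 0.98   0.199 -0.02 ]
 [ 0.2   -0.977  0.073]
 [-0.005 -0.076 -0.997]]
[201.36651691 269.23795064]
[201.92095529 101.52332484]
```

View pics/w2.png

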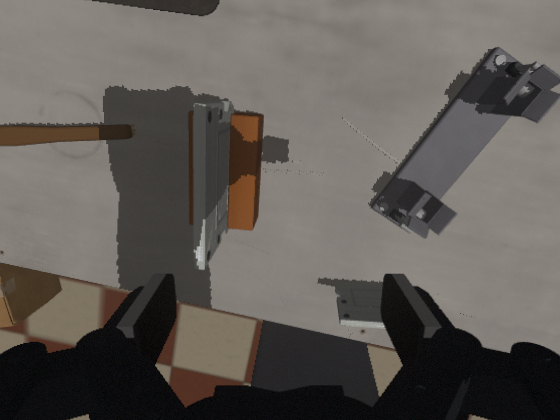

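Run:
```python
from h import *
o=bot.get_obs()
print(np.round(o['joint_pos'],3),np.round(o['joint_vel'],3))
```

```text
[0.2   0.324 0.177 1.429 0.076 3.141] [-0.004 -0.003 -0.002 -0.003 -0.001  0.   ]
```

Joint 6 is at its 3.14 limit, so I'll take the half-turn grasp the other way.

Call:
send_rows(motion="-1 0 0 0 -0.15; -1 0 0 0 -0.3; -1 0 0 0 -0.45; -1 0 0 0 -0.6; -1 0 0 0 -0.75")

```text
clock: 3.5
eef_pos: [0.5279, 0.1305, 0.2547]
tool_rot: [0.887, 0.46, 0.008, -0.037]
ft_force: [-0.3, -1.4, -0.4]
grip_width: 0.0855
grasp_force: 0.0
```

Call:
send_rows(motion="-1 0 0 0 -0.15; -1 0 0 0 -0.3; -1 0 0 0 -0.45; -1 0 0 0 -0.6; -1 0 0 0 -0.75")

```text
clock: 4.0
eef_pos: [0.5279, 0.1305, 0.2546]
tool_rot: [0.657, 0.753, 0.021, -0.032]
ft_force: [-0.2, -0.3, 0.3]
grip_width: 0.0852
grasp_force: 0.0
```

Call:
send_rows(motion="-1 0 0 0 -0.15; -1 0 0 0 -0.3; -1 0 0 0 -0.45; -1 0 0 0 -0.6; -1 0 0 0 -0.75")

```text
clock: 4.5
eef_pos: [0.5279, 0.1305, 0.2546]
tool_rot: [0.335, 0.941, 0.031, -0.022]
ft_force: [-0.2, 0.2, 0.1]
grip_width: 0.0854
grasp_force: 0.0
```

Call:
send_rows(motion="-1 0 0 0 -0.15; -1 0 0 0 -0.3; -1 0 0 0 -0.45; -1 0 0 0 -0.6; -1 0 0 0 -0.75")

```text
clock: 5.0
eef_pos: [0.5279, 0.1305, 0.2546]
tool_rot: [-0.033, 0.999, 0.037, -0.009]
ft_force: [-0.4, 1.1, 0.7]
grip_width: 0.0856
grasp_force: 0.0
```

Run:
```python
from h import *
o=bot.get_obs();M=R.from_quat(o['tool_rot']).as_matrix()
print(o['clock'],np.round(o['joint_pos'],3),np.round(o['joint_vel'],3),o['eef_pos'],M.round(3))
print(100*M.T@(np.array([.516,.2026,.235])-o['eef_pos']))
```

```text
5.0 [0.2   0.324 0.177 1.429 0.076 0.134] [-2.000e-03  2.000e-03 -1.000e-03  0.000e+00  1.000e-03 -1.485e+00] [0.52788704 0.13046542 0.2546404 ] [[-0.998 -0.065 -0.02 ]
 [-0.066  0.995  0.073]
 [ 0.015  0.074 -0.997]]
[0.68038552 7.10904891 2.51056667]
```

The blocked joint left a 0.075 rad tilt that rows can't command away directly. I'll turn on to the other j6 limit and push the opposite way to undo it. From there j6 ≈ -2.9 also works for both the grasp and the rack.

Call:
send_rows(motion="-1 0 0 0 -0.15; -1 0 0 0 -0.3; -1 0 0 0 -0.45; -1 0 0 0 -0.6; -1 0 0 0 -0.75")

```text
clock: 5.5
eef_pos: [0.5279, 0.1305, 0.2546]
tool_rot: [-0.396, 0.917, 0.038, 0.005]
ft_force: [0.8, -0.8, -0.6]
grip_width: 0.0855
grasp_force: 0.0
```

Call:
send_rows(motion="-1 0 0 0 -0.15; -1 0 0 0 -0.3; -1 0 0 0 -0.45; -1 0 0 0 -0.6; -1 0 0 0 -0.75")

```text
clock: 6.0
eef_pos: [0.5279, 0.1305, 0.2546]
tool_rot: [-0.705, 0.709, 0.033, 0.019]
ft_force: [0.0, -0.6, -0.0]
grip_width: 0.0857
grasp_force: 0.0
```

Call:
send_rows(motion="-1 0 0 0 -0.15; -1 0 0 0 -0.3; -1 0 0 0 -0.45; -1 0 0 0 -0.6; -1 0 0 0 -0.75")

```text
clock: 6.5
eef_pos: [0.5279, 0.1305, 0.2546]
tool_rot: [0.915, -0.401, -0.024, -0.029]
ft_force: [-0.4, -0.2, -0.4]
grip_width: 0.0851
grasp_force: 0.0
```

Call:
send_rows(motion="-1 0 0 0 -0.15; -1 0 0 0 -0.3; -1 0 0 0 -0.45; -1 0 0 0 -0.6; -1 0 0 0 -0.75")

```text
clock: 7.0
eef_pos: [0.5279, 0.1305, 0.2546]
tool_rot: [0.999, -0.038, -0.012, -0.036]
ft_force: [-0.9, 0.0, 0.1]
grip_width: 0.0855
grasp_force: 0.0
```

```bash
cat > st.py <<'E'
from h import *
import sys
o=bot.get_obs();M=R.from_quat(o['tool_rot']).as_matrix()
print(o['clock'],np.round(o['joint_pos'],3),np.round(o['eef_pos'],4),'tz',M[:,2].round(3),'yaw',np.arctan2(M[1,0],M[0,0]).round(4))
E
python3 st.py
```

```text
7.0 [ 0.2    0.324  0.177  1.429  0.076 -2.866] [0.5279 0.1305 0.2546] tz [-0.02   0.073 -0.997] yaw -0.0753
```

Call:
send_rows(motion="-1 0 0 0 -0.15; -1 0 0 0 -0.3; -1 0 2 0 -0.3; -1 0 4 0 -0.3; -1 0 6 0 -0.3")

```text
clock: 7.5
eef_pos: [0.5171, 0.1024, 0.2501]
tool_rot: [0.996, 0.083, -0.004, -0.024]
ft_force: [-1.3, 0.3, 0.4]
grip_width: 0.0856
grasp_force: 0.0
```

```bash
python3 st.py
```

```text
7.5 [ 0.168  0.292  0.121  1.405  0.048 -3.141] [0.5171 0.1024 0.2501] tz [-0.013  0.047 -0.999] yaw 0.1672
```

The tilt is shrinking as intended, so I'll continue.

Call:
send_rows(motion="-1 0 2 0 0; -1 0 4 0 0; -1 0 6 0 0; -1 0 8 0 0")

```text
clock: 7.9
eef_pos: [0.5273, 0.0628, 0.2462]
tool_rot: [0.999, 0.054, -0.003, -0.008]
ft_force: [-0.1, 0.5, 0.0]
grip_width: 0.085
grasp_force: 0.0
```

```bash
python3 st.py
```

```text
7.9 [ 0.109  0.301  0.125  1.4    0.017 -3.141] [0.5273 0.0628 0.2462] tz [-0.007  0.016 -1.   ] yaw 0.1079
```

Call:
send_rows(motion="-1 0 2 0 0; -1 0 4 0 0")

```text
clock: 8.1
eef_pos: [0.5299, 0.0427, 0.2454]
tool_rot: [0.999, 0.039, -0.003, -0.0]
ft_force: [-0.6, 0.3, 0.4]
grip_width: 0.0852
grasp_force: 0.0
```

```bash
python3 st.py
```

```text
8.1 [ 8.000e-02  3.030e-01  1.260e-01  1.399e+00  1.000e-03 -3.141e+00] [0.5299 0.0427 0.2454] tz [-0.006  0.001 -1.   ] yaw 0.0788
```

Tilt is gone (0.006). Now over to the cover.

Call:
send_rows(motion="-1 0 -4 0 0; -1 0 -8 0 0; -1 -0.1 -12 0 -0.03; -1 -0.1 -16 0 -0.05; -1 -0.1 -16 0 -0.05")

```text
clock: 8.6
eef_pos: [0.5155, 0.207, 0.2455]
tool_rot: [0.998, 0.068, -0.003, -0.001]
ft_force: [0.7, -0.8, 0.6]
grip_width: 0.0854
grasp_force: 0.0
```

```bash
python3 st.py
python3 - <<'E'
from h import *
c=cam('wrist'); im=vision.camera('wrist'); np.save('w3.npy',im)
import pickle; pickle.dump(c,open('w3.pkl','wb'))
for s in (-.07,.07): 
    q=w2pix(c,[.516+s*np.cos(.128),.2026+s*np.sin(.128),.125]);print(q)
cv2.imwrite('pics/w3.png',im[:,:,::-1])
E
```

```text
8.6 [ 0.379  0.351  0.193  1.417  0.004 -2.898] [0.5155 0.207  0.2455] tz [-0.006  0.003 -1.   ] yaw 0.1358
[284.5688904  280.56245776]
[286.98970074 105.70188141]
```

View pics/w3.png

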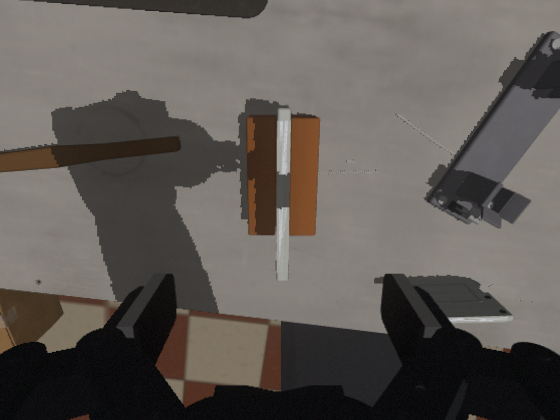

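A's top edge runs from (285,109) to (282,280), slightly left of and near the prediction.

Run:
```python
from h import *
import pickle; c=pickle.load(open('w3.pkl','rb'))
a,b=pix2w(c,(284.8,108.5),.125),pix2w(c,(281.8,280),.125)
m=(a+b)/2; print(a,b,np.linalg.norm(a-b),m,np.arctan2(*(a-b)[1::-1]))
o=bot.get_obs();M=R.from_quat(o['tool_rot']).as_matrix(); print(o['eef_pos'],100*M.T@(m+[0,0,-.025]-o['eef_pos']))
```

```text
[0.58332595 0.21281091 0.125     ] [0.44677938 0.19602407 0.125     ] 0.13757457943540288 [0.51505266 0.20441749 0.125     ] 0.12232478869228877
[0.51563724 0.20485405 0.24546802] [ 0.01955659  0.058699   14.54685311]
```

Call:
send_rows(motion="-1 0 0 4 0.01; -1 0 0 8 0.01; -1 0 0 11.5 0.01; -1 0 0 13.5 0.01; -1 0 0.06 15.1 0.01")

```text
clock: 9.15
eef_pos: [0.5144, 0.2006, 0.0928]
tool_rot: [0.998, 0.059, -0.004, -0.0]
ft_force: [0.5, -0.4, -0.1]
grip_width: 0.0853
grasp_force: 0.0
```

Call:
send_rows(motion="1 0 0 0 0; 1 0 0 0 0; 1 0 0 0 0; 1 0 0 0 0; 1 0 0 0 0")

```text
clock: 9.65
eef_pos: [0.5158, 0.2027, 0.0958]
tool_rot: [0.998, 0.06, -0.002, -0.001]
ft_force: [-0.9, 2.3, 0.4]
grip_width: 0.0122
grasp_force: 0.9
```

Call:
send_rows(motion="1 0 0 0 0; 1 0 0 0 0; 1 0 0 0 0; 1 0 0 -0.3 0")

```text
clock: 10.05
eef_pos: [0.5146, 0.2023, 0.0974]
tool_rot: [0.998, 0.06, -0.003, -0.0]
ft_force: [-1.0, -1.2, -1.8]
grip_width: 0.0086
grasp_force: 58.5
```

```bash
python3 st.py
```

```text
10.05 [ 0.373  0.44  -0.071  1.065  0.003 -2.889] [0.5146 0.2023 0.0974] tz [-0.007  0.    -1.   ] yaw 0.1202
```

Gripped at 8.6 mm opening and 58 N. Lift.

Call:
send_rows(motion="1 0 0 -2 0; 1 0 0 -4.5 0; 1 0 0 -7.5 0; 1 0 0 -10.5 0; 1 0 0 -12 0")

```text
clock: 10.55
eef_pos: [0.5162, 0.2025, 0.2198]
tool_rot: [0.998, 0.06, -0.002, -0.001]
ft_force: [0.4, 0.1, -2.1]
grip_width: 0.0092
grasp_force: 58.7
```

Call:
send_rows(motion="1 0.5 3 0 0.08; 1 1.3 7 0 0.2; 1 2.1 11 0 0.32; 1 2.9 15 0 0.42; 1 3.7 19 0 0.48")

```text
clock: 11.05
eef_pos: [0.5747, 0.0166, 0.2161]
tool_rot: [0.984, -0.18, -0.004, 0.0]
ft_force: [0.7, 0.7, -1.5]
grip_width: 0.009
grasp_force: 58.9
```

Run:
```python
from h import *
o=bot.get_obs();M=R.from_quat(o['tool_rot']).as_matrix();print(o['eef_pos'],o['grip_width'],M[:,2],np.arctan2(M[1,0],M[0,0]),100*M.T@(np.array([.5857,-.023,.215])-o['eef_pos']))
```

```text
[0.57468746 0.01662927 0.21609912] 0.008993979359821425 [-8.53451884e-03  9.13542120e-04 -9.99963163e-01] -0.3627513791785071 [2.43665372 3.31405569 0.09688876]
```

Call:
send_rows(motion="1 1 0 0 0; 1 1 0 0 0; 1 1 0 0 0")

```text
clock: 11.35
eef_pos: [0.5839, 0.0153, 0.2162]
tool_rot: [0.984, -0.179, -0.004, -0.0]
ft_force: [-0.4, 0.2, -2.1]
grip_width: 0.009
grasp_force: 58.9
```

Run:
```python
from h import *
import pickle
c=cam('wrist'); im=vision.camera('wrist'); np.save('w4.npy',im); pickle.dump(c,open('w4.pkl','wb'))
cv2.imwrite('pics/w4.png',cv2.resize(im,None,fx=1.4,fy=1.4,interpolation=cv2.INTER_CUBIC)[:,:,::-1])
u=np.array([np.cos(.362),-np.sin(.362)]);v=np.array([-u[1],u[0]])
for s,t in [(-98,-28),(-98,28),(98,28),(98,-28)]: print(1.4*w2pix(c,[*(np.array([.5857,-.023])+u*s/1e3+v*t/1e3),.012]))
```

```text
[472.36390445 351.50043944]
[399.10489047 351.39884175]
[401.53880904  71.60724503]
[489.15234876  71.66667436]
```

View pics/w4.png

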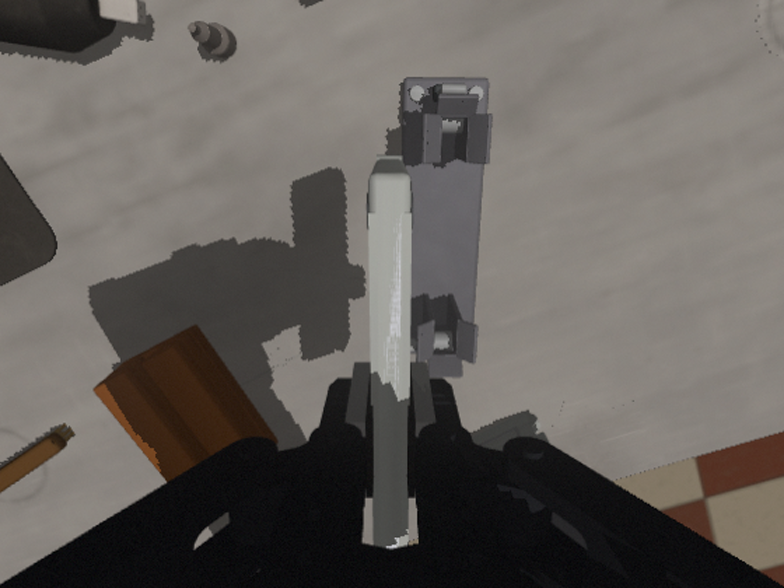

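The picture shows the panel gripped at columns 370–410. The long rack is to its right, with its far end at row 78 and right edge running from 489 to 475, and the nozzle is at (215,42). I'll check the lengthwise fit numerically.

Run:
```python
from h import *
import pickle; c=pickle.load(open('w4.pkl','rb'))
o=bot.get_obs();p=np.array(o['eef_pos']);print(p)
u=np.array([np.cos(.362),-np.sin(.362)]);v=np.array([-u[1],u[0]])
C=np.array([.5857,-.023])
def st(x,y,z): d=pix2w(c,(x/1.4,y/1.4),z)[:2]-C; return (1e3*np.array([d@u,d@v])).round(1)
for n,x,y,z in [('baseFL',402,78,.012),('baseFR',489,78,.012),('lipfar',480,113,.076),('lipfar2',480,164,.076),('lipnear',468,322,.076),('lipnear2',468,361,.076),('lipR far',491,115,.076),('lipRfar2',489,164,.076),('lipL',420,113,.076),('lipRnear',477,325,.076),('lipR near2',476,361,.076)]: print(n,st(x,y,z))
for s in(-.07,.07):
  for z in (.136,.246): print(s,z,1.4*w2pix(c,[*(p[:2]+u*s),z]))
```

```text
[0.58382348 0.01574631 0.21649713]
baseFL [94.3 27.7]
baseFR [ 94.3 -28.2]
lipfar [ 71.3 -12.6]
lipfar2 [ 45.  -14.2]
lipnear [-48.5 -12.4]
lipnear2 [-74.8 -13.8]
lipR far [ 70.3 -18.6]
lipRfar2 [ 45.  -19.2]
lipL [71.3 19.4]
lipRnear [-50.5 -18. ]
lipR near2 [-74.8 -18.8]
-0.07 0.136 [389.43116468 430.90509047]
-0.07 0.246 [389.87363712 639.45953185]
0.07 0.136 [390.00539081 150.03250011]
0.07 0.246 [391.1740606  169.35848748]
```

Run:
```python
from h import *
im=np.load('w4.npy')[45:280,225:365]
cv2.imwrite('pics/crop4.png',cv2.resize(im[:,:],None,fx=2.5,fy=2.5,interpolation=cv2.INTER_CUBIC)[:,:,::-1])
```

```text
(no output)
```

View pics/crop4.png

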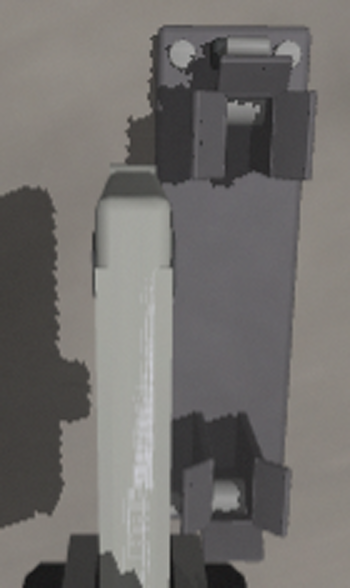

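The crop shows the rack symmetric about the panel's lane; lip marks put its centre at s ≈ -2 mm. Shift over it and lower to just above the lips.

Call:
send_rows(motion="1 0.5 1.2 0 0; 1 1 2.6 0 0; 1 1.36 3.56 0 0; 1 1.36 3.56 2 0; 1 1.36 3.56 4 0")

```text
clock: 11.9
eef_pos: [0.5852, -0.0247, 0.1777]
tool_rot: [0.984, -0.18, -0.002, -0.0]
ft_force: [0.1, 0.6, -2.3]
grip_width: 0.0092
grasp_force: 59.1
```

Call:
send_rows(motion="1 0 0 0 0; 1 0 0 0 0")

```text
clock: 12.1
eef_pos: [0.5843, -0.024, 0.1772]
tool_rot: [0.984, -0.179, -0.003, 0.0]
ft_force: [0.4, -0.0, -1.8]
grip_width: 0.0091
grasp_force: 58.8
```

```bash
python3 st.py
python3 - <<'E'
from h import *
import pickle
c=cam('wrist'); im=vision.camera('wrist'); np.save('w5.npy',im); pickle.dump(c,open('w5.pkl','wb'))
cv2.imwrite('pics/w5.png',cv2.resize(im[30:330,180:390],None,fx=2,fy=2,interpolation=cv2.INTER_CUBIC)[:,:,::-1])
u=np.array([np.cos(.362),-np.sin(.362)]);v=np.array([-u[1],u[0]]);C=np.array([.5840,-.0224])
o=bot.get_obs();d=np.array(o['eef_pos'])[:2]-C;print(d@u,d@v)
for s,t,z in [(98,28,.012),(98,-28,.012),(72,19,.076),(72,-19,.076),(48,19,.076),(48,-19,.076)]: print(s,t,2*(w2pix(c,[*(C+u*s/1e3+v*t/1e3),z])-[180,30]))
E
```

```text
12.1 [-4.100e-02  4.400e-01  1.490e-01  1.286e+00  1.000e-03 -2.823e+00] [ 0.5843 -0.024   0.1772] tz [-0.007  0.001 -1.   ] yaw -0.3605
0.001443196447175423 -0.0009987330165210032
98 28 [124.63155996  75.88144573]
98 -28 [263.60446394  75.98624915]
72 19 [136.05578996 147.91267099]
72 -19 [251.56551181 147.97795294]
48 19 [137.94464724 221.7499904 ]
48 -19 [249.78831315 221.79085239]
```

View pics/w5.png

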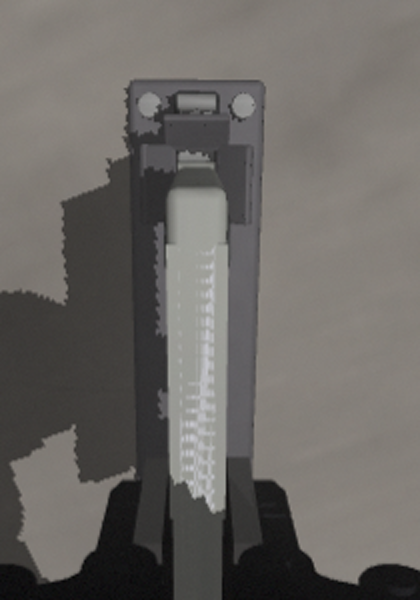

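Panel (columns 167–228) and rack lips (141–254) share centre column 197, so it is laterally aligned. Lengthwise it is within about 1 mm. Lower it to the noses.

Call:
send_rows(motion="1 -0.08 0 1 0; 1 -0.08 0 2 0; 1 -0.08 0 3 0; 1 -0.08 0 4 0; 1 -0.08 0 4.8 0")

```text
clock: 12.65
eef_pos: [0.583, -0.023, 0.1277]
tool_rot: [0.984, -0.179, -0.004, 0.0]
ft_force: [0.5, 0.5, -0.8]
grip_width: 0.0092
grasp_force: 59.1
```

Call:
send_rows(motion="1 0 0 0.6 0; 1 0 0 1.2 0; 1 0 0 1.8 0; 1 0 0 2.4 0; 1 0 0 2.4 0")

```text
clock: 13.15
eef_pos: [0.5839, -0.0226, 0.1055]
tool_rot: [0.984, -0.179, -0.002, -0.001]
ft_force: [1.6, 1.3, -0.4]
grip_width: 0.0089
grasp_force: 59.4
```

Call:
send_rows(motion="1 0 0 0.4 0; 1 0 0 0.8 0; 1 0 0 1.1 0; 1 0 0 1.3 0; 1 0 0 1.3 0")

```text
clock: 13.65
eef_pos: [0.5828, -0.0231, 0.0929]
tool_rot: [0.984, -0.179, -0.003, 0.0]
ft_force: [-2.8, 0.2, 5.4]
grip_width: 0.009
grasp_force: 60.2
```

```bash
python3 st.py
python3 - <<'E'
from h import *
im=vision.camera('side')
cv2.imwrite('pics/s2.png',cv2.resize(im[120:290,180:380],None,fx=3.5,fy=3.5,interpolation=cv2.INTER_CUBIC)[:,:,::-1])
o=bot.get_obs();print(o['ft_force'],o['ft_torque'])
E
```

```text
13.65 [-4.000e-02  4.990e-01  1.300e-02  1.091e+00  1.000e-03 -2.822e+00] [ 0.5828 -0.0231  0.0929] tz [-0.007  0.001 -1.   ] yaw -0.36
[-3.29765769 -0.01076976  4.74895663] [-0.02132329  0.59679367 -0.0484951 ]
```

View pics/s2.png

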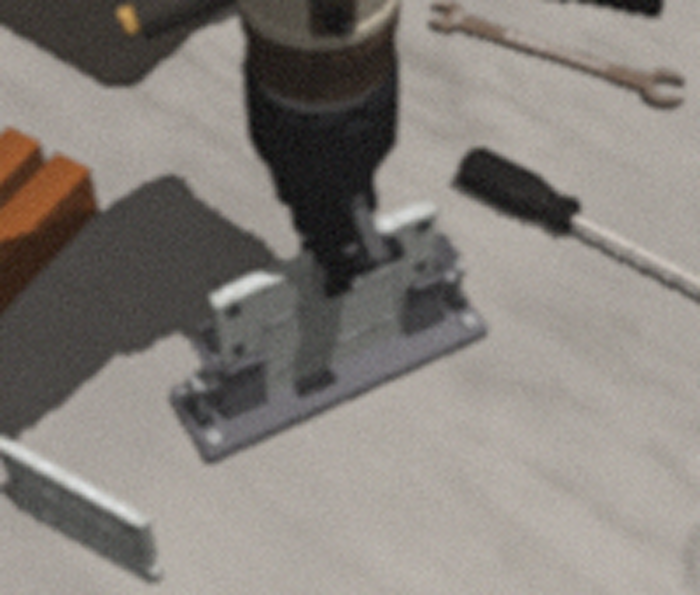

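The panel stands in the long rack, nearly or fully down, and contact force is starting. Press a little more to confirm it is on the floor.

Call:
send_rows(motion="1 0 0 0.15 0; 1 0 0 0.3 0; 1 0 0 0.3 0")

```text
clock: 14.0
eef_pos: [0.5829, -0.023, 0.0929]
tool_rot: [0.984, -0.179, -0.002, -0.0]
ft_force: [-8.2, 0.3, 20.2]
grip_width: 0.0088
grasp_force: 62.4
```

Call:
send_rows(motion="1 0 0 0.1 0; 1 0 0 0.2 0; 1 0 0 0.2 0")

```text
clock: 14.3
eef_pos: [0.5829, -0.023, 0.0928]
tool_rot: [0.984, -0.179, -0.002, -0.0]
ft_force: [-13.0, 0.8, 29.4]
grip_width: 0.009
grasp_force: 64.0
```

It holds at 0.0928 under 29 N, which matches the floor. Relax, open and withdraw.

Call:
send_rows(motion="1 0 0 -0.3 0; 1 0 0 -0.5 0; 0.4 0 0 -0.5 0; 0 0 0 -0.5 0; -0.3 0 0 -0.5 0")

```text
clock: 14.8
eef_pos: [0.5833, -0.023, 0.0914]
tool_rot: [0.984, -0.179, -0.003, -0.0]
ft_force: [0.0, 0.5, -0.4]
grip_width: 0.0519
grasp_force: 0.0
```

Call:
send_rows(motion="-0.3 0 0 -0.3 0; -0.3 0 0 -2 0; -0.3 0 0 -5 0; -0.3 0 0 -9 0; -0.3 0 0 -13 0")

```text
clock: 15.3
eef_pos: [0.5837, -0.0232, 0.223]
tool_rot: [0.984, -0.179, -0.004, 0.0]
ft_force: [1.0, -1.3, 0.3]
grip_width: 0.0552
grasp_force: 0.0
```

Call:
send_rows(motion="-0.3 -4 0 0 0; -0.3 -8 0 0 0; -0.3 -10 0 0 0; -0.3 -10 0 0 0")

```text
clock: 15.7
eef_pos: [0.4884, 0.0128, 0.2233]
tool_rot: [0.984, -0.178, -0.003, -0.0]
ft_force: [0.7, -0.4, 0.7]
grip_width: 0.0555
grasp_force: 0.0
```

```bash
python3 st.py
python3 - <<'E'
from h import *
im=vision.camera('side'); w=vision.camera('wrist')
a=cv2.resize(im[130:265,205:345],(560,540),interpolation=cv2.INTER_CUBIC)
cv2.imwrite('pics/s3.png',a[:,:,::-1])
c=cam('side');u=np.array([np.cos(.362),-np.sin(.362)]);C=np.array([.5840,-.0224])
for z in (.122,.127,.132):
  print(z,[(4*(w2pix(c,[*(C+u*s),z])-[205,130])).round(1).tolist() for s in (-.07,.07)])
E
```

```text
15.7 [ 2.500e-02  2.270e-01 -3.400e-02  1.316e+00  2.000e-03 -2.758e+00] [0.4884 0.0128 0.2233] tz [-0.006  0.001 -1.   ] yaw -0.3586
0.122 [[138.5, 300.9], [392.9, 189.6]]
0.127 [[137.6, 294.8], [393.2, 183.3]]
0.132 [[136.7, 288.6], [393.6, 176.8]]
```

View pics/s3.png

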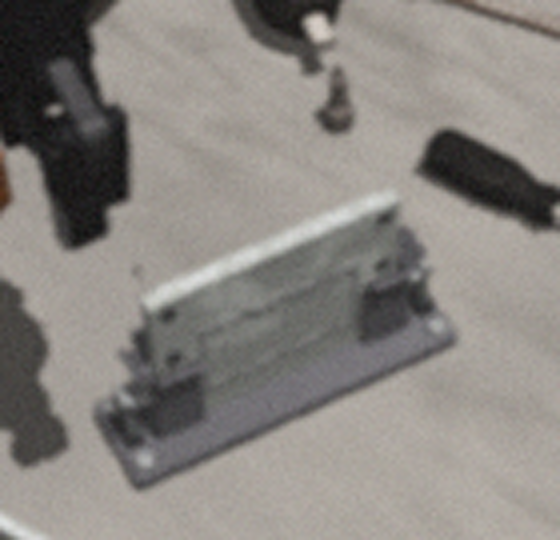

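The panel's top edge runs from (145,302) to (397,198), level and at the height predicted for fully home. The bystanders are undisturbed, so I'll hand it in.

```bash
python3 -c "
from h import *
print(workorder.job_done())"
```

```text
the job is handed in; nothing more can be done
None
```

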